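Seat the counting slide with the holder's swing clip

ROBOT

A 6-joint arm with a two-finger parallel gripper is mounted at the origin on a cart in front of the work surface, level with it; the furniture and walls round the work are solid. World frame = base frame: x ahead of the robot, y to its left, z up, the work surface at z = 0. Lengths are in m, angles in rad, forces in N, time in s.
With the tool pointing down it reaches from about 0.3 to 0.875 m from the base axis. Payload 6.4 kg.
Tool frame: the origin (TCP) lies midway between the tips of the shut fingers; the grasp point (between the pads) lies 19 mm behind it; z points along the fingers, y is the line along which they close (so a half turn about z gives the same grasp; the last joint's range is limited). The gripper opens to 85 mm and grips with 20 to 120 N. Pads are 22 mm wide; open, the fingers measure 114 mm over their backs; the gripper's body (76 mm by 85 mm) begins 54 mm behind the grasp point. The pads swing forward as they close: fully open they stand 13 mm farther back than shut.
Start: joints at [1.084, 0.181, 1.607, -0, 1.354, -0.206], TCP at [0.159, 0.552, 0.196] pointing down, gripper open.
Joint ranges: [-2.99, 2.99], [-0.89, 2.07], [0.3, 2.58], [-1.14, 4.28], [0, 2.63], [-3.12, 3.12]. Speed limits (rad/s): [2.57, 2.57, 3.01, 3.14, 3.14, 3.14].

INTERFACE

Orientations are given as [roll, pitch, yaw] about the fixed x, y, z axes, in that order (R = Rz(yaw) Ry(pitch) Rx(roll)).
In Python, from station import get_state, read_camera, calibration, manip gives the robot as it stands.
- The arm moves only by the tool step_arm, never from a script. Its arguments are lists of equal length, an entry for each row: "slide": the shift along the world's x, y, z in m, a list of three; "roll": the turn about the world's z in rad; "fingers": the finger opening in m, from 0 to 0.0854. A call has 1 to 5 rows; each row shifts and turns the commanded pose from where the row before left it; what a row does not reach is not made up. A row lasts 1/10 s, in which the tool goes at most 50 mm and 8.59 degrees, less where a joint would pass 70% of its speed; a pose out of reach is approached as far as the arm can. A call is refused whole if a number of a shift passes 0.05 or a number of a turn 0.15, either way. A call with a gripper value outside its range is refused whole. The fingers move at their own pace and stop on an object; the grip force is fixed at half the most. Time passes only in rows, so rows that do not move let the fingers close. It gives the time, the measured TCP pose, the force, the opening and the grip force at its end, in the units of the state.
- get_state(): the state, without advancing time (a new reading comes with each control period).
- read_camera(name): name is "side" or "top"; returns (picture, depth): 384x512x3 uint8, red, green, blue; 384x512 float32, m along the optical axis (not along the pixel's ray), 0 where there is no reading.
- calibration(name): a dict with "K" (3x3 intrinsics, pixels), "R" (3x3) and "t" (3): a world point X has camera coordinates R X + t. Camera axes: x right, y down, z forward; pixel columns grow to the right and rows downward; lengths in m; the calibration is good to about 2 mm. A picture is of the moment at which its call begins. calibration takes no time and is no camera call.
- manip.job_done(): hands the job in; it is judged then, once.
The state is a dict: "time_s": time; "q": joint angles; "joint_vel": joint speeds; "effort": joint torques, N m; "ee_pos": TCP position; "ee_rot": TCP orientation; "ft_force": force on the tool from outside, world axes, zero at the start; "moment": the same for the moment, N m; "opening": opening from 0.0 (shut) to 1.0 (fully open); "finger_force": force on a finger pad.
Only numpy, scipy, OpenCV 4.12 (cv2) and the standard library are available. Lean on these libraries where they do the work, as an engineer would, in place of code of your own. Each camera call takes 0.05 s, during which the arm holds its last target. There are 200 camera calls.

TASK

Swing the slide holder's spring clip round its pivot screw by its knob until its nose comes onto the edge of the thick glass counting slide, pushes the slide flush against the long fence, and then bears on it with a firm but gentle push of about 8 N; keep it pressed for a second. Then swing the clip clear again, all the way back to its open stop, let go, and leave the slide flat and flush against the fence. Work by the clip alone: do not touch the slide with the robot, do not strain it (never more than 15 N on the glass), and leave the things around the holder alone.

Things in the scene. Friction and masses are not known exactly. Their poses are not given: they have to be found in the camera images.
- holder: Dark steel slide holder, a flat plate fixed to the worktop, 146 (x) by 170 (y) mm, its top 14 mm above the worktop. Origin on the worktop under its middle, z up; yaw varies. An aluminium fence runs along y on its +x side: inner face at x = +56 mm, y -23 to +67 mm, 9 mm high above the plate. Pins 5 mm thick, 7 mm high at x = +40, y = -24 and +68 mm bound the slide endways.
- slide_seat (a point): Fixed point of the holder (x +39, y +22, z +17 mm in its frame, same axes): where the slide's centre is when the slide lies flat and flush against the fence.
- slide_centre (a point): Centre of the loose glass counting slide, 34 (its x) by 76 (its y) by 6 mm thick, clear with one frosted white end, flat on the plate, long sides roughly along the fence, 6 to 12 mm short of it and a little askew. It slides freely (under 1 N) until it meets the fence.
- clip (a joint): Angle q (rad) of the clip about its vertical pivot screw. 0 = fully open, against its rigid open stop; grows as the clip swings clockwise (from above) to the slide; end 1.2. The arm points from the pivot along (-sin(0.75 - q), cos(0.75 - q)) in the holder's x, y. It stays where it is left (friction under 1 N at the knob). Slide home and leaf unbent, the nose touches at about q = 0.87.
- clip_knob (a point): The clip's upright round black knob, to push or grip: 12 mm in diameter, 70 mm from the pivot axis; top 58 mm above the worktop, this point 40 mm above it; clear shaft from 27 mm up (15 mm collar below). It swings only in the horizontal plane. With the slide home, the push on the knob along its path is about 1.2 times the force on the glass (8 N on the glass: 10 N at the knob).
- nose_nominal (a point): Where the clip's nose would be with an unbent leaf: 88 mm along the arm from the pivot, 18 mm ahead of the arm on the slide's side. The real nose (7 mm round end of the spring leaf, with a thin lip that laps over the slide's edge) may stand 6 mm ahead or behind, unmeasured: leaves get bent. So contact and pressure must be felt. The leaf yields 1 mm at the nose per 2.3 N.
- clip_pivot (a point): Top centre of the clip's pivot screw, 28 mm above the worktop, head 13 mm wide; the clip's vertical axis goes through it. In the holder's frame x = -10, y = -62 mm.
- oil_bottle: Small brown bottle, 27 mm in diameter and 62 mm high, standing near the holder; origin at the centre of its underside. Leave alone.
- counter: Round grey hand tally counter, 65 by 55 by 18 mm, lying right of the holder; origin at the centre of its underside. Leave alone.
- glass_box: White cardboard box, 54 by 54 by 50 mm, right of the holder; origin at the centre of its underside. Leave alone.
Not all that is in view belongs to the job. There is more than one size of the part that bears slide_centre; the job needs the largest.

How it is judged:
On the way, in this order (a step that is already met when the one before it is completed fails the run):
1. the clip presses the slide flush against the fence with 4 to 15 N for 0.8 seconds (contact force between clip and slide between 4 and 15 N and x of slide_centre in the frame of holder above 0.037 m and angle between the x axis of slide_centre and the x axis of holder, either way round below 0.035 rad), for 0.8 s.
2. the clip is swung back to its open stop (angle under 0.08) (value of joint clip below 0.08 rad), for 0.2 s.
At the end, for the whole second after the job is handed in: The clip rests open against its stop (angle under 0.08 rad) and still; the slide lies flat on the plate between the pins, within 2 mm of flush with the fence and within 0.035 rad of parallel to it (value of joint clip below 0.08 rad and x of slide_centre in the frame of holder between 0.037 and 0.041 m and y of slide_centre in the frame of holder between 0.012 and 0.032 m and z of slide_centre in the frame of holder below 0.019 m and angle between the x axis of slide_centre and the x axis of holder, either way round below 0.035 rad and velocity of joint clip between -0.05 and 0.05 rad/s); the robot touches nothing.
It fails at once if the clip strains the slide (more than 15 N on the glass) (contact force between clip and slide above 15 N).
It fails at once if the robot touches the slide (contact force between any of the fingers, the arm and slide above 0.5 N).
It fails at once if a bystander is moved more than 15 mm (distance of any of oil_bottle, counter, glass_box from where it was at the start of the episode above 0.015 m).
It also fails if it takes over 59 s, if anything falls off the work surface, if the arm or the gripper's body presses on something with over 40 N, if the wrist force passes 120 N, or if a joint passes its speed limit or range.

## Working session

There is one attempt and no reset: what is moved stays moved. The work goes in short steps, Python scripts to look and compute and a tool call to move; the robot and the scene stay as the last step left them, time stands still between calls to the robot, and variables do not carry over. Pictures are saved under pics/ and viewed, at most 13 in all, crops included, and the job is handed in when it is done.

Besides the shell and the picture viewer there is one more tool, called in YAML: its name, and indented under it one key for each argument. step_arm: Moves the arm, as the interface text tells. Its arguments: {"type":"object","properties":{"slide":{"type":"array"},"roll":{"type":"array"},"fingers":{"type":"array"}},"required":["slide","roll","fingers"]}

```bash
mkdir -p pics
python3 - <<'E'
from station import *
import cv2,numpy as np
for n in("top","side"):
    p,d=read_camera(n); np.savez(f"{n}.npz",p=p,d=d)
    cv2.imwrite(f"pics/{n}1.png",cv2.resize(p[:,:,::-1],(800,600),interpolation=cv2.INTER_CUBIC))
    c=calibration(n);print(n,c["K"].round(1).tolist(),c["R"].round(3).tolist(),c["t"].round(3).tolist())
s=get_state();print(s)
E
```

```text
top [[421.5, 0.0, 261.0], [0.0, 421.5, 183.2], [0.0, 0.0, 1.0]] [[0.012, -1.0, -0.002], [-0.974, -0.012, -0.228], [0.228, 0.005, -0.974]] [-0.243, 0.599, 0.757]
side [[474.8, 0.0, 253.9], [0.0, 474.8, 192.9], [0.0, 0.0, 1.0]] [[-0.808, -0.589, -0.009], [-0.222, 0.32, -0.921], [0.546, -0.742, -0.389]] [0.356, 0.275, 0.387]
{'time_s': 0.1, 'q': array([ 1.08370572e+00,  1.81469614e-01,  1.60785823e+00,  1.23746924e-05,
        1.35379470e+00, -2.06266017e-01]), 'joint_vel': array([ 1.45636068e-05, -2.07859242e-03, -3.26858120e-03,  1.36645157e-04,
       -7.17665971e-04,  5.85305374e-04]), 'effort': array([-1.52313287e-04, -4.45876586e+01, -3.52237165e+01, -2.02992301e-04,
        4.24596088e-03, -4.30020248e-05]), 'ee_pos': array([0.15907052, 0.55201551, 0.19479673]), 'ee_rot': array([-3.14009767e+00, -3.25156052e-04,  2.86076515e+00]), 'ft_force': array([-0.31480307,  0.30979147,  0.23518921]), 'moment': array([-0.05924652, -0.01927273,  0.03195772]), 'finger_force': 0.0, 'opening': 0.9967297632270349}
```

View pics/top1.png

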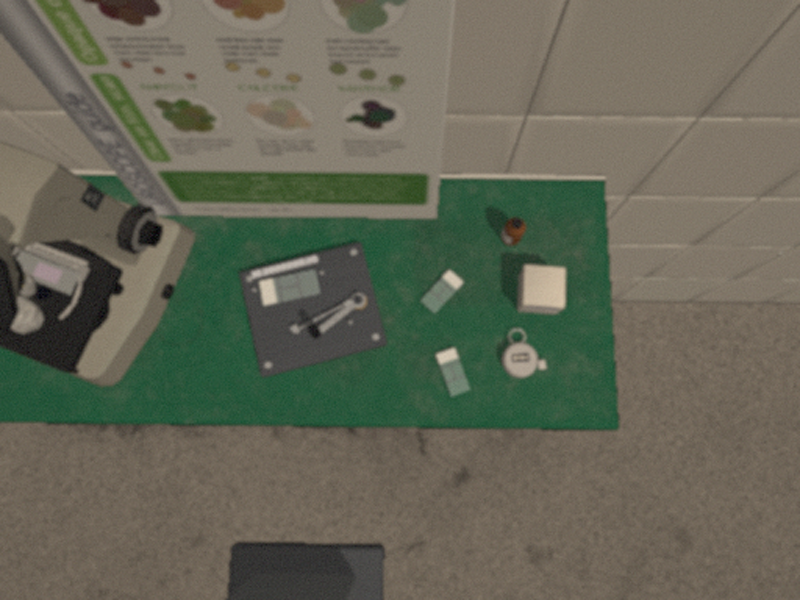

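View pics/side1.png

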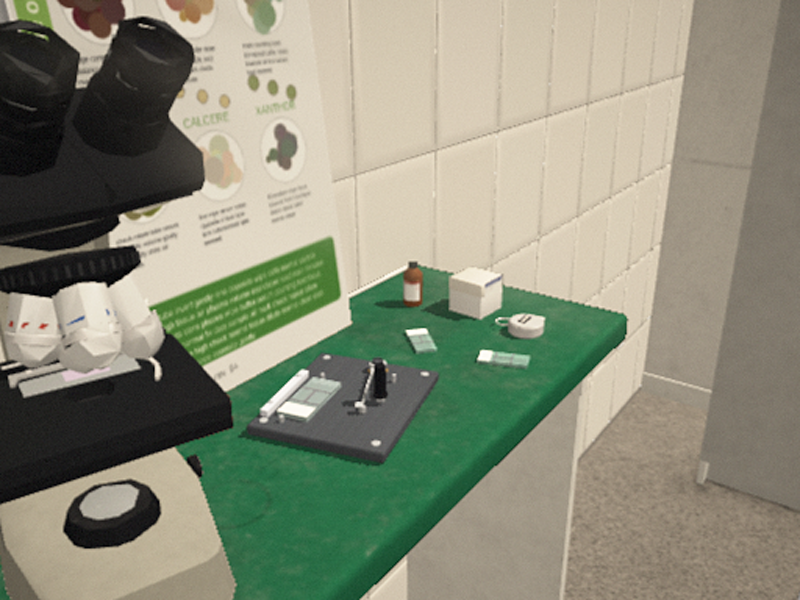

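The top view shows the holder at about (315,308) with the fence on its upper edge. There are three slides: the one on the holder (288,288), and two loose ones at (442,290) and (452,372). The one on the holder is largest and lies by the fence, so it is the one meant. The knob is near (315,328) and the pivot near (360,300). I'll measure these and confirm in one crop.

```bash
cat > h.py <<'E'
import numpy as np,cv2
from station import *
def ray(n,u,v,z):
    c=calibration(n);R,t,K=map(np.array,(c["R"],c["t"],c["K"]))
    o=-R.T@t; d=R.T@np.linalg.solve(K,np.array([u,v,1.]))
    return o+d*(z-o[2])/d[2]
def proj(n,X):
    c=calibration(n);p=np.array(c["K"])@(np.array(c["R"])@X+c["t"]);return p[:2]/p[2]
E
python3 - <<'E'
from h import *
p=np.load("top.npz")["p"];hsv=cv2.cvtColor(p,cv2.COLOR_RGB2HSV)
roi=np.zeros(p.shape[:2],np.uint8);roi[150:245,145:255]=1
m=((hsv[...,1]<110)&(roi>0)).astype(np.uint8)   # non-green
m=cv2.morphologyEx(m,cv2.MORPH_OPEN,np.ones((5,5)))
n,l,st,_=cv2.connectedComponentsWithStats(m);i=l[205,230];print(st[i])
c=max(cv2.findContours((l==i).astype(np.uint8),0,2)[0],key=cv2.contourArea)
W=np.array([ray("top",*q[0],.014)[:2] for q in c],np.float32)
r=cv2.minAreaRect(W);print(r,cv2.boxPoints(r).round(4).tolist())
crop=p[148:248,140:260].copy()
cv2.imwrite("pics/crop1.png",cv2.resize(crop[:,:,::-1],(720,600),interpolation=cv2.INTER_CUBIC))
ps=np.load("side.npz")["p"]
cv2.imwrite("pics/crop2.png",cv2.resize(ps[215:300,150:290,::-1],(784,476),interpolation=cv2.INTER_CUBIC))
E
```

```text
[ 153  155  101   87 6170]
((0.5777342319488525, -0.11897008121013641), (0.1702021360397339, 0.19311638176441193), 14.478277206420898) [[0.47119998931884766, -0.046799998730421066], [0.5195000171661377, -0.2337000072002411], [0.6843000054359436, -0.19120000302791595], [0.6359999775886536, -0.00419999985024333]]
```

View pics/crop1.png

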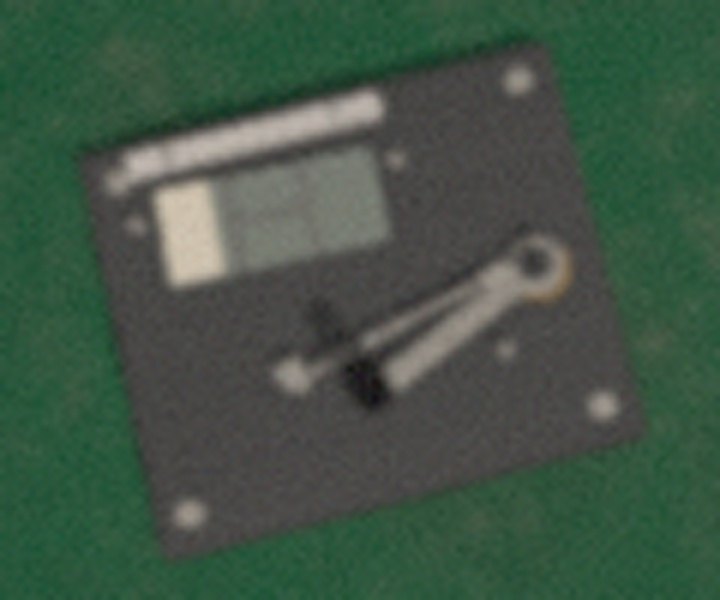

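View pics/crop2.png

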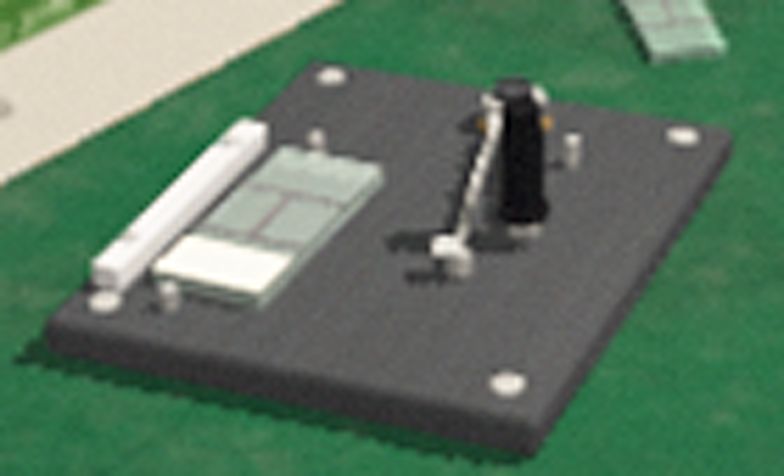

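The crops confirm it: the big slide lies on the holder, with its frosted end at (195,235) in crop 1. The pivot is at (538,262), the knob at (368,385) and the nose at (292,375).

```bash
cat >> h.py <<'E'
def cr(u,v,z): return ray("top",140+(u-2.5)/6,148+(v-2.5)/6,z)
def cs(u,v): return 150+(u-2.3)/5.6, 215+(v-2.3)/5.6
E
python3 - <<'E'
from h import *
from scipy.optimize import least_squares
H={'TL':(.073,.085,.014),'TR':(.073,-.085,.014),'BR':(-.073,-.085,.014),'BL':(-.073,.085,.014),'piv':(-.010,-.062,.028),
 'p1':(.040,-.024,.021),'p2':(.040,.068,.021)}
C={'TL':(80,150),'TR':(548,40),'BR':(645,435),'BL':(165,560),'piv':(538,260),'p1':(397,159),'p2':(136,224)}
def res(x):
    c,s=np.cos(x[2]),np.sin(x[2]);o=[]
    for k,h in H.items():
        w=cr(*C[k],h[2]); o+=[x[0]+c*h[0]-s*h[1]-w[0],x[1]+s*h[0]+c*h[1]-w[1]]
    return o
r=least_squares(res,[.57,-.12,.2],loss='soft_l1',f_scale=.002);print(r.x,np.array(r.fun).reshape(-1,2).round(4).tolist())
x=r.x
def hw(h): c,s=np.cos(x[2]),np.sin(x[2]);return np.array([x[0]+c*h[0]-s*h[1],x[1]+s*h[0]+c*h[1],h[2]])
piv=hw((-.010,-.062,.028));print("piv",piv)
print("knob from top crop",cr(362,380,.058), "base?",cr(380,400,.03))
for q in(0,.1,.4,.87,1.0):
    a=.75-q;k=hw((-.010-.07*np.sin(a),-.062+.07*np.cos(a),.058));print(q,k.round(4),"world tangent",(np.array([np.cos(x[2])*np.cos(a)-np.sin(x[2])*np.sin(a),np.sin(x[2])*np.cos(a)+np.cos(x[2])*np.sin(a)])).round(3))
    if q==0:
        print("proj top crop",(proj("top",k)-[140,148])*6+2.5,"side crop",(proj("side",k)-[150,215])*5.6+2.3)
print("side pivot->",(proj("side",piv)-[150,215])*5.6+2.3)
for h in [(.073,-.085,.014),(-.073,-.085,.014),(-.073,.085,.014),(.04,.068,.021)]: print((proj("side",hw(h))-[150,215])*5.6+2.3)
np.save("pose.npy",x)
E
```

```text
[ 0.58578113 -0.10796288  0.26391359] [[-0.0008, 0.0009], [0.0014, -0.0001], [0.0009, -0.001], [0.001, 0.0017], [-0.002, 0.0004], [-0.0005, -0.0006], [-0.0002, -0.001]]
piv [ 0.59230072 -0.17042483  0.028     ]
knob from top crop [ 0.54723396 -0.11709891  0.058     ] base? [ 0.54509053 -0.11923574  0.03      ]
0 [ 0.5329 -0.1334  0.058 ] world tangent [0.529 0.849]
proj top crop [410.24801346 424.32567051] side crop [597.53777793  92.89216795]
0.1 [ 0.5369 -0.1277  0.058 ] world tangent [0.611 0.792]
0.4 [ 0.552  -0.1132  0.058 ] world tangent [0.817 0.576]
0.87 [ 0.5823 -0.1011  0.058 ] world tangent [0.99  0.143]
1.0 [ 0.5913 -0.1004  0.058 ] world tangent [1.    0.014]
side pivot-> [512.90780519  82.68046303]
[307.98770607  50.93594396]
[728.56564808 122.4575271 ]
[522.61978232 416.81471987]
[166.10242962 280.69433995]
```

Run:
```python
from h import *
for n in("top","side"):
    d=np.load(n+".npz")["d"];c=calibration(n);K=np.array(c["K"]);R=np.array(c["R"])
    v,u=np.nonzero(d>0);z=d[v,u];P=np.stack([(u-K[0,2])/K[0,0]*z,(v-K[1,2])/K[1,1]*z,z],1)
    W=(P-c["t"])@R
    W=W[(W[:,2]>.03)&(W[:,0]<.9)&(W[:,0]>-.2)]
    for y in np.arange(-.3,.7,.05):
        s=W[abs(W[:,1]-y)<.025]
        if len(s)>20: print(n,round(y,2),"minx",np.percentile(s[:,0],1).round(3),"maxz",s[:,2].max().round(2), len(s))
```

```text
top -0.3 minx 0.78 maxz 0.38 3137
top -0.25 minx 0.719 maxz 0.4 4079
top -0.2 minx 0.719 maxz 0.4 4189
top -0.15 minx 0.719 maxz 0.4 4179
top -0.1 minx 0.551 maxz 0.4 4195
top -0.05 minx 0.719 maxz 0.4 4138
top -0.0 minx 0.719 maxz 0.4 4117
top 0.05 minx 0.645 maxz 0.4 4454
top 0.1 minx 0.508 maxz 0.4 9906
top 0.15 minx 0.486 maxz 0.36 5774
top 0.2 minx 0.501 maxz 0.28 2036
top 0.25 minx 0.78 maxz 0.2 680
top 0.3 minx 0.781 maxz 0.11 45
side -0.3 minx 0.778 maxz 0.4 784
side -0.25 minx 0.717 maxz 0.4 3341
side -0.2 minx 0.717 maxz 0.4 4151
side -0.15 minx 0.717 maxz 0.4 4786
side -0.1 minx 0.542 maxz 0.4 5329
side -0.05 minx 0.717 maxz 0.4 3476
side -0.0 minx 0.721 maxz 0.4 3129
side 0.05 minx 0.735 maxz 0.4 983
side 0.1 minx 0.497 maxz 0.4 1874
side 0.15 minx 0.468 maxz 0.4 14910
side 0.2 minx 0.473 maxz 0.4 20291
side 0.25 minx 0.475 maxz 0.39 5676
```

step_arm:
  slide:
    - [0.015,-0.045,0]
    - [0.015,-0.045,0]
    - [0.015,-0.045,0]
    - [0.015,-0.045,0]
    - [0.015,-0.045,0]
  roll: [-0.04,-0.04,-0.04,-0.04,-0.04]
  fingers: [0.045,0.045,0.045,0.045,0.045]

```text
time_s: 0.6
ee_pos: [0.2342, 0.3257, 0.1952]
ee_rot: [-3.141, 0.0, 2.66]
ft_force: [1.7, 0.3, 0.9]
opening: 0.527
finger_force: 0.0
```

step_arm:
  slide:
    - [0.015,-0.045,0]
    - [0.015,-0.045,0]
    - [0.015,-0.045,0]
    - [0.015,-0.045,0]
    - [0.015,-0.045,0]
  roll: [-0.04,-0.04,-0.04,-0.04,-0.04]
  fingers: [0.045,0.045,0.045,0.045,0.045]

```text
time_s: 1.1
ee_pos: [0.3093, 0.1008, 0.1956]
ee_rot: [3.141, 0.001, 2.46]
ft_force: [0.7, 0.5, -0.7]
opening: 0.533
finger_force: 0.0
```

step_arm:
  slide:
    - [0.015,-0.045,0]
    - [0.015,-0.045,0]
    - [0.015,-0.045,0]
    - [0.015,-0.045,0]
    - [0,0,0]
  roll: [-0.04,-0.04,-0.04,-0.04,0]
  fingers: [0.045,0.045,0.045,0.045,0.045]

```text
time_s: 1.6
ee_pos: [0.3702, -0.0824, 0.1957]
ee_rot: [-3.141, 0.001, 2.293]
ft_force: [-0.1, -0.1, -0.8]
opening: 0.528
finger_force: 0.0
```

step_arm:
  slide:
    - [0.045,-0.009,-0.01]
    - [0.045,-0.009,-0.03]
    - [0.045,-0.009,-0.03]
    - [0.043,-0.008,-0.03]
    - [0,0,0]
  roll: [0,0,0,0,0]
  fingers: [0.045,0.045,0.045,0.045,0.045]

```text
time_s: 2.1
ee_pos: [0.5355, -0.1087, 0.0938]
ee_rot: [-3.136, -0.013, 2.301]
ft_force: [-0.3, 1.5, -1.3]
opening: 0.527
finger_force: 0.0
```

Run:
```python
from h import *
s=get_state();print(s["ee_pos"],s["ft_force"])
print(proj("side",s["ee_pos"]))
p,_=read_camera("side")
cv2.imwrite("pics/side2.png",cv2.resize(p[150:300,140:340,::-1],(800,600),interpolation=cv2.INTER_CUBIC))
```

```text
[ 0.53550473 -0.10874635  0.09379449] [-0.32884185  1.45056958 -1.33313686]
[245.22869175 215.95599823]
```

View pics/side2.png

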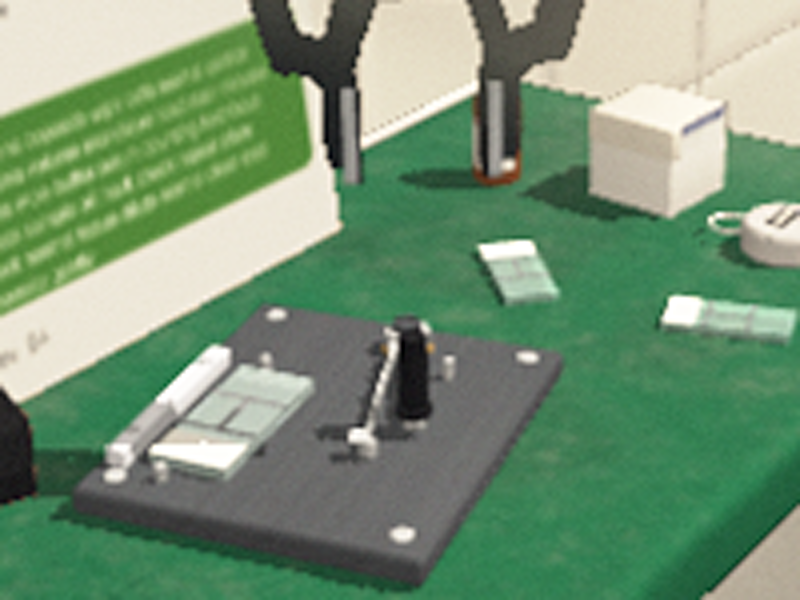

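The picture shows both fingertips at (345,180) and (495,180), above and either side of the knob top at (408,325). Next I let the arm settle and check its position.

step_arm:
  slide:
    - [0,0,0]
    - [0,0,0]
  roll: [0,0]
  fingers: [0.045,0.045]

```text
time_s: 2.35
ee_pos: [0.5371, -0.1103, 0.1047]
ee_rot: [3.14, 0.003, 2.301]
ft_force: [-0.3, -0.3, 0.0]
opening: 0.529
finger_force: 0.0
```

step_arm:
  slide:
    - [0.011,-0.007,0]
    - [0,0,-0.02]
    - [0,0,-0.02]
    - [0,0,-0.02]
    - [0,0,0]
  roll: [0,0,0,0,0]
  fingers: [0.045,0.045,0.045,0.045,0.045]

```text
time_s: 2.85
ee_pos: [0.5464, -0.1169, 0.0428]
ee_rot: [-3.141, -0.001, 2.301]
ft_force: [-0.1, -0.2, -0.3]
opening: 0.524
finger_force: 0.0
```

step_arm:
  slide:
    - [0,0,-0.008]
    - [0,0,0]
    - [0,0,0]
    - [0,0,0]
  roll: [0,0,0,0]
  fingers: [0.045,0.02,0.02,0.02]

```text
time_s: 3.25
ee_pos: [0.5486, -0.1178, 0.0356]
ee_rot: [3.141, 0.002, 2.301]
ft_force: [0.1, -0.2, -0.4]
opening: 0.239
finger_force: 0.0
```

Run:
```python
from h import *
s=get_state();print(s["ee_pos"],s["ft_force"],s["opening"],s["finger_force"])
p,_=read_camera("side")
cv2.imwrite("pics/side3.png",cv2.resize(p[190:290,150:290,::-1],(770,550),interpolation=cv2.INTER_CUBIC))
```

```text
[ 0.54861135 -0.11775006  0.03562534] [ 0.0980696  -0.19726593 -0.39088132] 0.23948623964095903 0.0
```

View pics/side3.png

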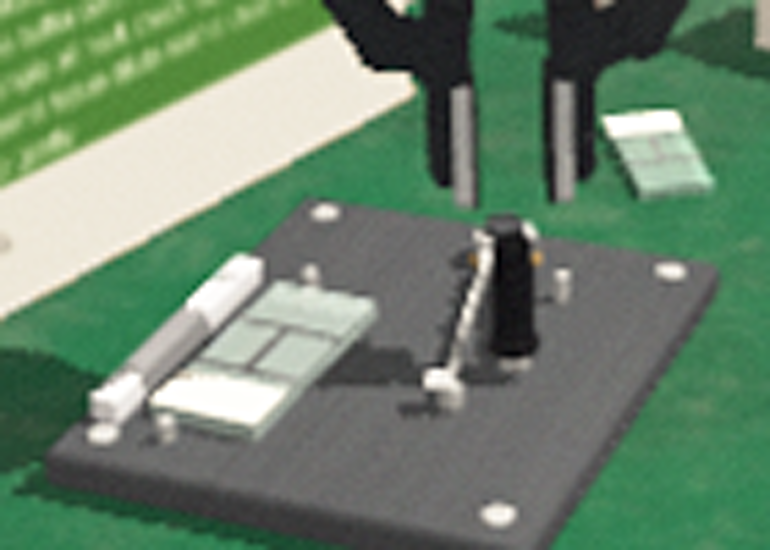

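Run:
```python
from h import *
s=get_state();f=lambda X:(proj("side",np.array(X))-[150,190])*5.5
print(s["ee_pos"],s["time_s"]);print("tcp",f(s["ee_pos"]))
for z in(.028,.058): print(z,f([.548,-.117,z]), f([.5923,-.1704,z]))
p,d=read_camera("side")
np.savez("side3.npz",p=p,d=d)
K=np.array(calibration("side")["K"]);c=calibration("side")
def w(u,v):
    u,v=150+u/5.5,190+v/5.5;z=d[int(v),int(u)];return (np.array([(u-K[0,2])/K[0,0]*z,(v-K[1,2])/K[1,1]*z,z])-c["t"])@np.array(c["R"])
for q in[(462,150),(562,150),(462,195),(505,230),(515,300),(515,345),(440,380),(205,295),(325,212)]:print(q,w(*q).round(3))
```

```text
[ 0.54851214 -0.11768398  0.03541369] 3.3
tcp [509.933605   301.77619811]
0.028 [510.38055368 325.53948864] [501.44376888 216.47527979]
0.058 [508.43947027 234.15017569] [499.52667946 130.68666445]
(462, 150) [ 0.55  -0.1    0.091]
(562, 150) [ 0.53  -0.12   0.089]
(462, 195) [ 0.552 -0.101  0.076]
(505, 230) [ 0.586 -0.164  0.028]
(515, 300) [ 0.541 -0.111  0.042]
(515, 345) [ 0.542 -0.111  0.027]
(440, 380) [ 0.549 -0.085  0.025]
(205, 295) [ 0.641 -0.086  0.022]
(325, 212) [ 0.657 -0.159  0.015]
```

The picture and depth disagree with the reported TCP. The pad tips at (462,200) and (562,200) are at z≈0.075, about 40 mm above the reported TCP height, so they are still above the knob top at about (508,236). The x and y positions agree. I'll open a little and descend in small steps, watching the force and checking with depth.

step_arm:
  slide:
    - [0,0,0]
    - [0,0,-0.01]
    - [0,0,-0.005]
    - [0,0,0]
    - [0,0,0]
  roll: [0,0,0,0,0]
  fingers: [0.03,0.03,0.03,0.03,0.03]

```text
time_s: 3.85
ee_pos: [0.5476, -0.1173, 0.019]
ee_rot: [-3.141, -0.001, 2.301]
ft_force: [0.4, -0.1, 0.1]
opening: 0.351
finger_force: 0.0
```

Run:
```python
from h import *
s=get_state();print(s["ee_pos"],s["ft_force"],s["opening"],s["q"])
p,d=read_camera("side");c=calibration("side");K=np.array(c["K"])
v,u=np.nonzero(d>0);z=d[v,u];W=(np.stack([(u-K[0,2])/K[0,0]*z,(v-K[1,2])/K[1,1]*z,z],1)-c["t"])@np.array(c["R"])
t=s["ee_pos"];dxy=W[:,:2]-t[:2];a=1.571-1.571+ (s["ee_rot"][2]-np.pi/2)
al=dxy@[np.cos(a),np.sin(a)];r=np.hypot(*dxy.T)
for side in(-1,1):
    m=(r<.035)&(side*al>.011)&(side*al<.03)&(W[:,2]>.03)
    print(side,m.sum(),"lowest z",np.sort(W[m,2])[:8].round(3),W[m][np.argsort(W[m,2])[:4]].round(3).tolist())
cv2.imwrite("pics/side4.png",cv2.resize(p[190:290,150:290,::-1],(770,550),interpolation=cv2.INTER_CUBIC))
```

```text
[ 0.54756815 -0.11729933  0.01901408] [ 0.44288486 -0.1181941   0.07390088] 0.35088828059334626 [-4.22962107e-01  3.72214027e-01  1.76434496e+00 -1.97860584e-05
  1.00616055e+00 -1.15293292e+00]
-1 1005 lowest z [0.057 0.057 0.057 0.057 0.058 0.058 0.059 0.059] [[0.531, -0.121, 0.057], [0.529, -0.122, 0.057], [0.538, -0.128, 0.057], [0.528, -0.123, 0.057]]
1 928 lowest z [0.057 0.058 0.059 0.059 0.059 0.061 0.061 0.061] [[0.565, -0.105, 0.057], [0.554, -0.1, 0.058], [0.553, -0.097, 0.059], [0.556, -0.095, 0.059]]
```

View pics/side4.png

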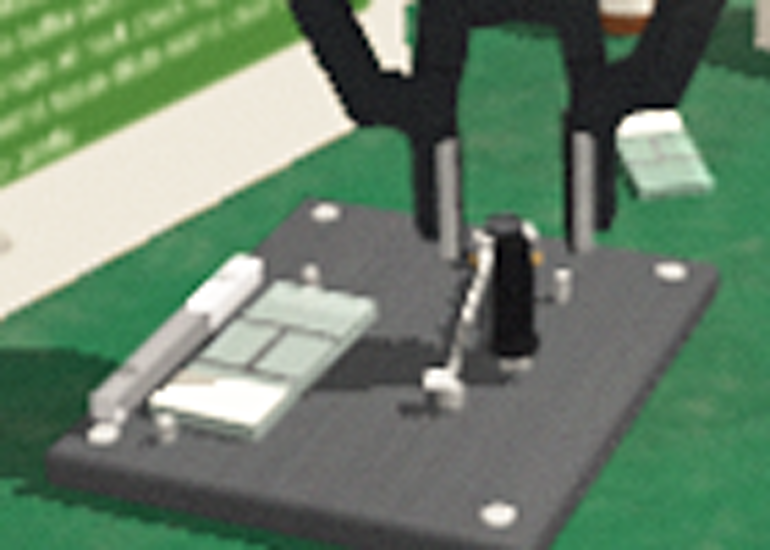

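The tips at (448,255) and (580,250) straddle the knob and reach z≈0.057, still about 38 mm above the reported TCP. I'll go by the camera and descend another 23 mm so the tips sit at about 33 mm.

step_arm:
  slide:
    - [0,0,-0.008]
    - [0,0,-0.008]
    - [0,0,0]
    - [0,0,0]
  roll: [0,0,0,0]
  fingers: [0.03,0.03,0.03,0.03]

```text
time_s: 4.3
ee_pos: [0.5475, -0.1173, 0.003]
ee_rot: [-3.141, -0.001, 2.301]
ft_force: [0.5, 0.3, -0.8]
opening: 0.357
finger_force: 0.0
```

step_arm:
  slide:
    - [0,0,-0.006]
    - [0,0,0]
    - [0,0,0]
    - [0,0,0]
    - [0,0,0]
  roll: [0,0,0,0,0]
  fingers: [0.03,0.02,0.02,0.02,0.02]

```text
time_s: 4.8
ee_pos: [0.5481, -0.1175, -0.0022]
ee_rot: [3.141, 0.0, 2.301]
ft_force: [-0.0, -0.8, 0.6]
opening: 0.233
finger_force: 0.0
```

Run:
```python
from h import *
s=get_state();print(s["ee_pos"],s["ft_force"],s["opening"])
p,d=read_camera("side")
cv2.imwrite("pics/side5.png",cv2.resize(p[190:290,150:290,::-1],(770,550),interpolation=cv2.INTER_CUBIC))
```

```text
[ 0.5480922  -0.11750655 -0.00222388] [-0.03087227 -0.76569686  0.56013898] 0.23335114013558228
```

View pics/side5.png

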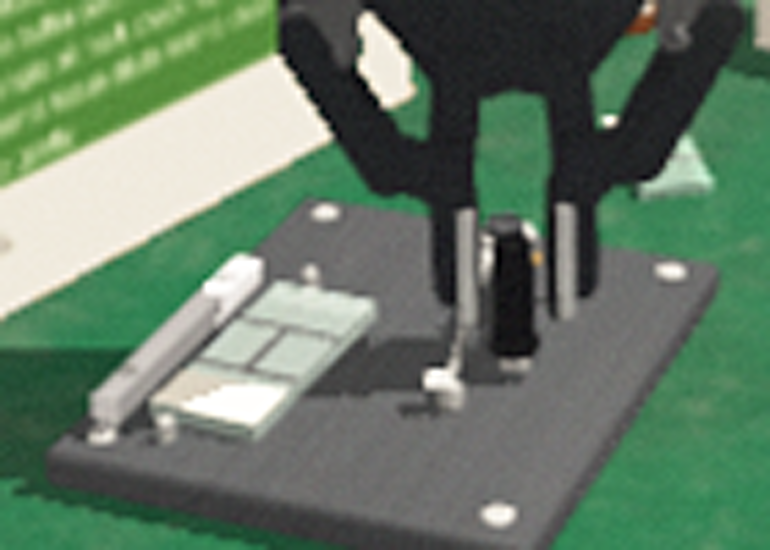

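The knob at (512,290) now stands caged between the pads at (465,265) and (567,265), with slack on both sides. Next I work out the arc shifts.

Run:
```python
import numpy as np
f=lambda q:np.array([.5923,-.1704])+.07*np.array([np.cos(2.585-q),np.sin(2.585-q)])
qs=[.32,.39,.46,.53,.6,.67,.72,.77,.82,.87,.92,.97,1.02]
for a,b in zip(qs,qs[1:]):print(b,f(b).round(4),((f(b)-f(a))*1e3).round(1),"tan",np.round([np.sin(2.585-b),-np.cos(2.585-b)],3))
```

```text
0.39 [ 0.5514 -0.1136] [3.9 3. ] tan [0.811 0.584]
0.46 [ 0.5555 -0.1109] [4.1 2.7] tan [0.85  0.526]
0.53 [ 0.5597 -0.1084] [4.3 2.4] tan [0.885 0.466]
0.6 [ 0.5641 -0.1063] [4.4 2.1] tan [0.915 0.402]
0.67 [ 0.5687 -0.1045] [4.6 1.8] tan [0.941 0.337]
0.72 [ 0.572  -0.1034] [3.3 1.1] tan [0.957 0.29 ]
0.77 [ 0.5754 -0.1025] [3.4 0.9] tan [0.97  0.242]
0.82 [ 0.5788 -0.1017] [3.4 0.8] tan [0.981 0.193]
0.87 [ 0.5822 -0.1011] [3.4 0.6] tan [0.99  0.144]
0.92 [ 0.5857 -0.1007] [3.5 0.4] tan [0.996 0.094]
0.97 [ 0.5892 -0.1005] [3.5 0.2] tan [0.999 0.044]
1.02 [ 0.5927 -0.1004] [3.5 0.1] tan [ 1.    -0.006]
```

step_arm:
  slide:
    - [0.0039,0.003,0]
    - [0.0041,0.0027,0]
    - [0.0043,0.0024,0]
    - [0.0044,0.0021,0]
    - [0,0,0]
  roll: [-0.07,-0.07,-0.07,-0.07,0]
  fingers: [0.02,0.02,0.02,0.02,0.02]

```text
time_s: 5.35
ee_pos: [0.565, -0.1071, -0.0023]
ee_rot: [3.141, 0.0, 2.021]
ft_force: [0.5, -0.7, 0.1]
opening: 0.229
finger_force: 0.0
```

step_arm:
  slide:
    - [0.0023,0.0009,0]
    - [0.0023,0.0009,0]
    - [0.0017,0.0005,0]
    - [0.0017,0.0005,0]
    - [0,0,0]
  roll: [-0.035,-0.035,-0.025,-0.025,0]
  fingers: [0.02,0.02,0.02,0.02,0.02]

```text
time_s: 5.85
ee_pos: [0.5727, -0.1044, -0.0024]
ee_rot: [3.141, 0.0, 1.901]
ft_force: [-0.7, -0.6, 0.6]
opening: 0.237
finger_force: 0.0
```

step_arm:
  slide:
    - [0.0017,0.0005,0]
    - [0.0017,0.0004,0]
    - [0,0,0]
  roll: [-0.025,-0.025,0]
  fingers: [0.02,0.02,0.02]

```text
time_s: 6.15
ee_pos: [0.5763, -0.1035, -0.0024]
ee_rot: [3.141, 0.0, 1.85]
ft_force: [0.9, -0.4, 0.1]
opening: 0.236
finger_force: 0.0
```

step_arm:
  slide:
    - [0.0017,0.0004,0]
    - [0.0017,0.0004,0]
    - [0,0,0]
  roll: [-0.025,-0.025,0]
  fingers: [0.02,0.02,0.02]

```text
time_s: 6.45
ee_pos: [0.5797, -0.1028, -0.0024]
ee_rot: [3.141, 0.0, 1.8]
ft_force: [0.5, 0.5, -0.7]
opening: 0.232
finger_force: 0.0
```

Run:
```python
from h import *
s=get_state();print(s["ee_pos"],s["ft_force"],s["opening"])
p,d=read_camera("side")
cv2.imwrite("pics/side6.png",cv2.resize(p[190:290,150:290,::-1],(770,550),interpolation=cv2.INTER_CUBIC))
```

```text
[ 0.57973864 -0.10276565 -0.0023886 ] [ 0.4957983   0.50071237 -0.72017759] 0.23177527483290467
```

View pics/side6.png

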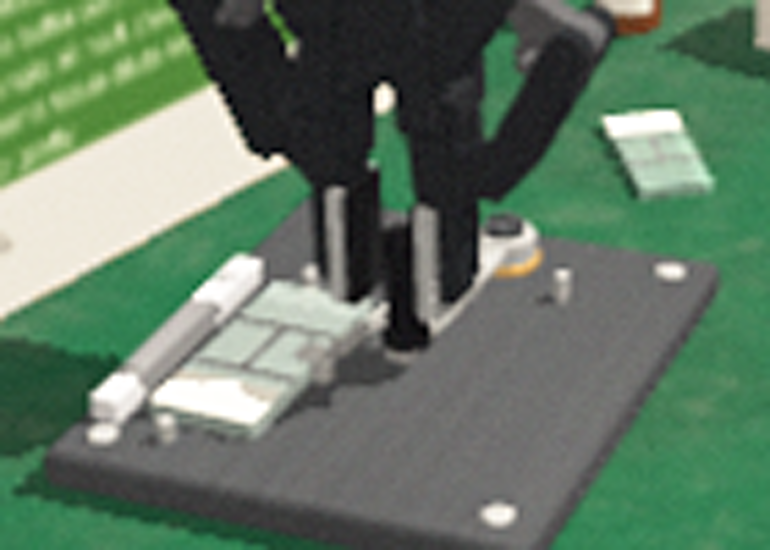

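The nose at (320,360) has reached the slide's edge, and the knob at (405,290) rides on the pushing pad. From here I use finer steps, watching the force along x.

step_arm:
  slide:
    - [0.0011,0.0002,0]
    - [0.0011,0.0002,0]
    - [0.0011,0.0002,0]
    - [0,0,0]
  roll: [-0.017,-0.017,-0.016,0]
  fingers: [0.02,0.02,0.02,0.02]

```text
time_s: 6.9
ee_pos: [0.583, -0.1022, -0.0023]
ee_rot: [3.141, 0.0, 1.75]
ft_force: [-0.2, 0.3, 0.6]
opening: 0.234
finger_force: 0.1
```

step_arm:
  slide:
    - [0.0009,0.0001,0]
    - [0.0009,0.0001,0]
    - [0,0,0]
  roll: [-0.012,-0.012,0]
  fingers: [0.02,0.02,0.02]

```text
time_s: 7.2
ee_pos: [0.5846, -0.1019, -0.0024]
ee_rot: [3.142, -0.0, 1.726]
ft_force: [-0.4, -1.2, 0.8]
opening: 0.236
finger_force: 0.3
```

step_arm:
  slide:
    - [0.0009,0.0001,0]
    - [0.0009,0.0001,0]
    - [0,0,0]
  roll: [-0.012,-0.012,0]
  fingers: [0.02,0.02,0.02]

```text
time_s: 7.5
ee_pos: [0.5858, -0.1018, -0.0025]
ee_rot: [-3.14, -0.0, 1.702]
ft_force: [-4.8, -0.7, 2.0]
opening: 0.235
finger_force: 2.2
```

step_arm:
  slide:
    - [0.0009,0.0001,0]
    - [0,0,0]
    - [0,0,0]
  roll: [-0.012,0,0]
  fingers: [0.02,0.02,0.02]

```text
time_s: 7.8
ee_pos: [0.5864, -0.1018, -0.0025]
ee_rot: [-3.14, -0.0, 1.691]
ft_force: [-4.8, -1.7, 2.8]
opening: 0.236
finger_force: 2.9
```

step_arm:
  slide:
    - [0.0007,0,0]
    - [0,0,0]
    - [0,0,0]
  roll: [-0.01,0,0]
  fingers: [0.02,0.02,0.02]

```text
time_s: 8.1
ee_pos: [0.5868, -0.1018, -0.0026]
ee_rot: [-3.139, -0.0, 1.681]
ft_force: [-7.4, -2.3, 3.5]
opening: 0.233
finger_force: 3.6
```

step_arm:
  slide:
    - [0.0005,0,0]
    - [0,0,0]
    - [0,0,0]
  roll: [-0.006,0,0]
  fingers: [0.02,0.02,0.02]

```text
time_s: 8.4
ee_pos: [0.5869, -0.1018, -0.0026]
ee_rot: [-3.138, -0.0, 1.675]
ft_force: [-8.7, -1.6, 5.2]
opening: 0.238
finger_force: 4.1
```

step_arm:
  slide:
    - [0.0004,0,0]
    - [0,0,0]
    - [0,0,0]
  roll: [0,0,0]
  fingers: [0.02,0.02,0.02]

```text
time_s: 8.7
ee_pos: [0.5871, -0.1017, -0.0027]
ee_rot: [-3.138, -0.001, 1.675]
ft_force: [-9.0, -2.0, 5.7]
opening: 0.236
finger_force: 4.5
```

step_arm:
  slide:
    - [0,0,0]
    - [0,0,0]
    - [0,0,0]
    - [0,0,0]
    - [0,0,0]
  roll: [0,0,0,0,0]
  fingers: [0.02,0.02,0.02,0.02,0.02]

```text
time_s: 9.2
ee_pos: [0.5871, -0.1017, -0.0026]
ee_rot: [-3.138, -0.001, 1.675]
ft_force: [-9.1, -2.7, 5.2]
opening: 0.234
finger_force: 4.5
```

step_arm:
  slide:
    - [0,0,0]
    - [0,0,0]
    - [0,0,0]
    - [0,0,0]
    - [0,0,0]
  roll: [0,0,0,0,0]
  fingers: [0.02,0.02,0.02,0.02,0.02]

```text
time_s: 9.7
ee_pos: [0.5871, -0.1018, -0.0026]
ee_rot: [-3.138, -0.001, 1.675]
ft_force: [-9.1, -2.1, 5.5]
opening: 0.239
finger_force: 4.5
```

Run:
```python
from h import *
F=[]
for i in range(4):
    p,d=read_camera("side");F.append(get_state()["ft_force"])
print(np.mean(F,0),get_state()["ee_pos"])
np.savez("side7.npz",p=p,d=d)
cv2.imwrite("pics/side7.png",cv2.resize(p[225:285,160:240,::-1],(800,600),interpolation=cv2.INTER_CUBIC))
```

```text
[-8.65300927 -2.10218196  5.72227141] [ 0.58708444 -0.10174885 -0.00262591]
```

View pics/side7.png

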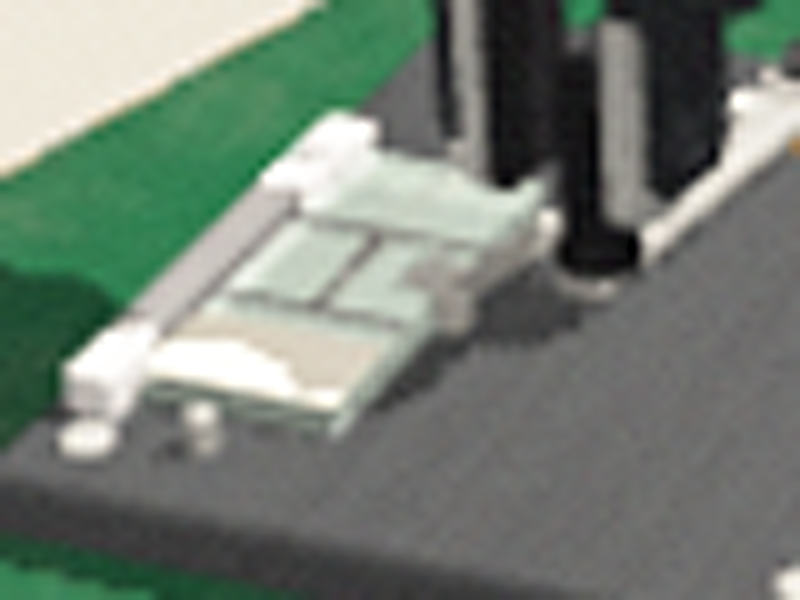

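The slide lies flush along the fence at (230,260), with the nose at (455,290) on its edge. I felt about 9 N at the knob (about 7.5 N on the glass) for over a second. Now I work out the return arc.

Run:
```python
import numpy as np
f=lambda q:np.array([.5923,-.1704])+.07*np.array([np.cos(2.585-q),np.sin(2.585-q)])
qs=[.945,.92,.87,.8,.7,.6,.5,.4,.3,.2,.12,.06,0,-.04,-.08]
print(f(.945))
for a,b in zip(qs,qs[1:]):print(b,f(b).round(4),((f(b)-f(a))*1e3).round(1))
```

```text
[ 0.58745961 -0.10056755]
0.92 [ 0.5857 -0.1007] [-1.7 -0.1]
0.87 [ 0.5822 -0.1011] [-3.5 -0.4]
0.8 [ 0.5774 -0.102 ] [-4.8 -0.9]
0.7 [ 0.5707 -0.1038] [-6.8 -1.8]
0.6 [ 0.5641 -0.1063] [-6.5 -2.5]
0.5 [ 0.5579 -0.1095] [-6.3 -3.1]
0.4 [ 0.552  -0.1132] [-5.9 -3.7]
0.3 [ 0.5464 -0.1175] [-5.5 -4.3]
0.2 [ 0.5414 -0.1223] [-5.1 -4.8]
0.12 [ 0.5377 -0.1266] [-3.7 -4.2]
0.06 [ 0.5352 -0.1299] [-2.5 -3.4]
0 [ 0.5329 -0.1334] [-2.3 -3.5]
-0.04 [ 0.5314 -0.1358] [-1.4 -2.4]
-0.08 [ 0.5301 -0.1383] [-1.3 -2.5]
```

step_arm:
  slide:
    - [-0.0017,-0.0001,0]
    - [-0.0035,-0.0004,0]
    - [-0.0048,-0.0009,0]
    - [-0.0034,-0.0009,0]
    - [-0.0034,-0.0009,0]
  roll: [0.025,0.05,0.07,0.05,0.05]
  fingers: [0.02,0.02,0.02,0.02,0.02]

```text
time_s: 10.4
ee_pos: [0.5729, -0.1046, -0.0022]
ee_rot: [3.14, 0.0, 1.921]
ft_force: [1.1, 1.3, -0.8]
opening: 0.236
finger_force: 0.4
```

step_arm:
  slide:
    - [-0.0065,-0.0025,0]
    - [-0.0063,-0.0031,0]
    - [-0.0059,-0.0037,0]
    - [-0.0055,-0.0043,0]
    - [0,0,0]
  roll: [0.1,0.1,0.1,0.1,0]
  fingers: [0.02,0.02,0.02,0.02,0.02]

```text
time_s: 10.9
ee_pos: [0.5481, -0.1186, -0.0023]
ee_rot: [3.141, 0.001, 2.32]
ft_force: [0.7, 0.3, 0.0]
opening: 0.234
finger_force: 0.0
```

step_arm:
  slide:
    - [-0.0051,-0.0048,0]
    - [-0.0037,-0.0042,0]
    - [-0.0025,-0.0034,0]
    - [0,0,0]
    - [0,0,0]
  roll: [0.1,0.08,0.06,0,0]
  fingers: [0.02,0.02,0.02,0.02,0.02]

```text
time_s: 11.4
ee_pos: [0.5371, -0.1308, -0.0023]
ee_rot: [3.141, 0.001, 2.556]
ft_force: [-0.3, -0.8, 0.8]
opening: 0.231
finger_force: 0.0
```

step_arm:
  slide:
    - [-0.0012,-0.0017,0]
    - [-0.0011,-0.0018,0]
    - [0,0,0]
    - [0,0,0]
  roll: [0.03,0.03,0,0]
  fingers: [0.02,0.02,0.02,0.02]

```text
time_s: 11.8
ee_pos: [0.5345, -0.1342, -0.0024]
ee_rot: [3.142, 0.0, 2.618]
ft_force: [0.6, 0.1, 0.6]
opening: 0.238
finger_force: 0.0
```

step_arm:
  slide:
    - [-0.0007,-0.0012,0]
    - [-0.0007,-0.0012,0]
    - [0,0,0]
    - [0,0,0]
  roll: [0.02,0.02,0,0]
  fingers: [0.02,0.02,0.02,0.02]

```text
time_s: 12.2
ee_pos: [0.5328, -0.1368, -0.0024]
ee_rot: [-3.142, -0.0, 2.659]
ft_force: [0.1, 0.0, 0.4]
opening: 0.234
finger_force: 0.0
```

step_arm:
  slide:
    - [-0.0006,-0.001,0]
    - [-0.0006,-0.001,0]
    - [0,0,0]
  roll: [0,0,0]
  fingers: [0.02,0.02,0.02]

```text
time_s: 12.5
ee_pos: [0.5325, -0.1372, -0.0024]
ee_rot: [3.139, 0.001, 2.659]
ft_force: [4.5, 7.8, -0.4]
opening: 0.236
finger_force: 4.4
```

step_arm:
  slide:
    - [-0.0005,-0.0009,0]
    - [0,0,0]
    - [0,0,0]
  roll: [0,0,0]
  fingers: [0.02,0.02,0.02]

```text
time_s: 12.8
ee_pos: [0.5324, -0.1374, -0.0024]
ee_rot: [3.138, 0.001, 2.659]
ft_force: [7.5, 10.2, -0.5]
opening: 0.231
finger_force: 6.2
```

The clip is on its stop, with about 12 N felt along the path. I back the pads off the knob, open a little and lift straight up.

step_arm:
  slide:
    - [0.0015,0.0024,0]
    - [0.0014,0.0022,0]
    - [0,0,0]
    - [0,0,0]
  roll: [0,0,0,0]
  fingers: [0.02,0.02,0.03,0.03]

```text
time_s: 13.2
ee_pos: [0.5339, -0.1353, -0.0024]
ee_rot: [-3.141, -0.0, 2.66]
ft_force: [0.1, 0.3, 0.1]
opening: 0.352
finger_force: 0.0
```

step_arm:
  slide:
    - [0,0,0.01]
    - [0,0,0.02]
    - [0,0,0.03]
    - [0,0,0.04]
    - [0,0,0]
  roll: [0,0,0,0,0]
  fingers: [0.03,0.03,0.03,0.03,0.03]

```text
time_s: 13.7
ee_pos: [0.5381, -0.1372, 0.1043]
ee_rot: [3.141, 0.011, 2.66]
ft_force: [-0.7, 0.2, 0.9]
opening: 0.349
finger_force: 0.0
```

step_arm:
  slide:
    - [-0.03,0,0.02]
    - [-0.045,0,0]
    - [-0.045,0,0]
    - [-0.04,0,0]
    - [0,0,0]
  roll: [0,0,0,0,0]
  fingers: [0.03,0.03,0.03,0.03,0.03]

```text
time_s: 14.2
ee_pos: [0.3696, -0.1337, 0.1167]
ee_rot: [-3.141, -0.003, 2.658]
ft_force: [-0.1, -0.1, -0.3]
opening: 0.348
finger_force: 0.0
```

Run:
```python
from h import *
s=get_state();print(s["ee_pos"],s["ft_force"])
p,d=read_camera("top");x=np.load("pose.npy")
c,sn=np.cos(x[2]),np.sin(x[2])
for q in(0,.08):
    a=.75-q;h=(-.010-.07*np.sin(a),-.062+.07*np.cos(a));print(q,(proj("top",np.array([x[0]+c*h[0]-sn*h[1],x[1]+sn*h[0]+c*h[1],.058]))-[140,148])*6+2.5)
for h in[(.056,-.016),(.056,.06),(.022,-.016),(.022,.06)]:print(h,((proj("top",np.array([x[0]+c*h[0]-sn*h[1],x[1]+sn*h[0]+c*h[1],.020]))-[140,148])*6+2.5).round())
cv2.imwrite("pics/top2.png",cv2.resize(p[148:248,140:260,::-1],(720,600),interpolation=cv2.INTER_CUBIC))
```

```text
[ 0.36964655 -0.13373446  0.11665802] [-0.11202994 -0.05794373 -0.33684221]
0 [410.24801346 424.32567051]
0.08 [396.40462628 414.54044581]
(0.056, -0.016) [366. 124.]
(0.056, 0.06) [153. 176.]
(0.022, -0.016) [388. 215.]
(0.022, 0.06) [173. 269.]
```

View pics/top2.png

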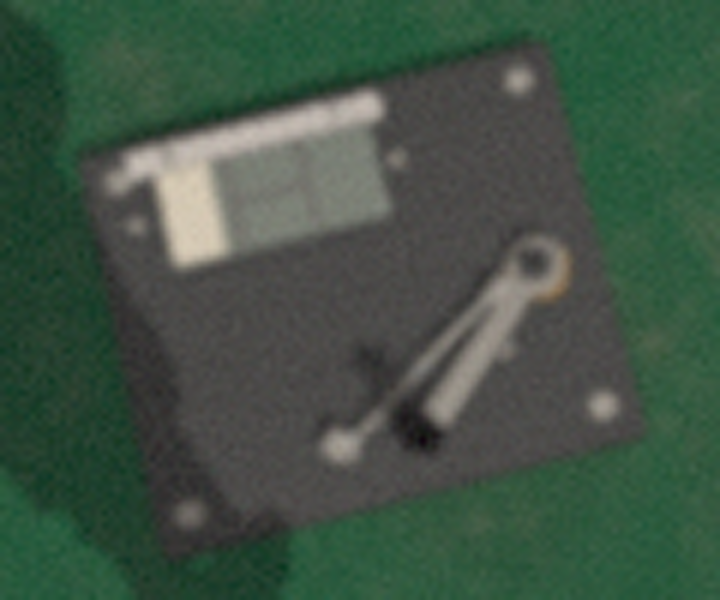

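The slide's lower edge runs from (180,269) to (390,213), which is where flush predicts it. The clip arm lies on its stop post at (506,350), with the knob at (415,428) and the arm clear. I'm handing the job in.

```bash
python3 -c "
from station import *
print(manip.job_done())"
```

```text
the job is handed in; nothing more can be done
None
```

I handed the job in: the clip pressed the slide flush against the fence at about 7.5 N (estimated from the force felt at the knob) for over a second, then swung back to its open stop, and the slide lies flush with the robot clear. The hand-in returned no verdict.

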